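Put the carver's mallet away in its cradle

ROBOT

A 7-joint arm with a two-finger parallel gripper is mounted at the origin on the work surface. World frame = base frame: x ahead of the robot, y to its left, z up, the work surface at z = 0. Lengths are in m, angles in rad, forces in N, time in s.
With the tool pointing down it reaches from about 0.425 to 1.025 m from the base axis. Payload 3.6 kg.
Tool frame: the origin (TCP) lies between the finger pads; the fingertips stand 17 mm ahead of it and the grasp point (between the pads) lies 2 mm behind it; y points along the fingers, x is the direction in which the jaws open and shut, and the axes are right-handed (so a half turn about y gives the same grasp; the last joint's range is limited). The gripper opens to 85 mm and grips with 20 to 120 N. Pads are 22 mm wide; open, the fingers measure 114 mm over their backs; the gripper's body (76 mm by 85 mm) begins 54 mm behind the grasp point. The pads swing forward as they close: fully open they stand 13 mm farther back than shut.
Start: joints at [-1.234, 0.591, 0.048, 1.609, -0.033, 0.943, -0.034], TCP at [0.302, 0.659, 0.248] pointing down, gripper open.
Joint ranges: [-2.69, 2.69], [-0.47, 2.24], [-1.27, 1.36], [0.19, 2.51], [-1.53, 4.68], [0.08, 2.07], [-3.09, 3.09]. Speed limits (rad/s): [2.57, 2.57, 3.14, 3.14, 3.14, 3.14, 3.14].

INTERFACE

Orientations are given as a rotation vector (axis times angle).
In Python, from plant import env gives the robot as it stands.
- The arm moves only by the tool play_rows, never from a script. Its argument "steps" is a list of rows, each an object of numbers: "ax", "ay", "az": the turn, a rotation vector about the tool's x, y, z in degrees; "dx", "dy", "dz": the shift along the tool's x, y, z in m; "jaw": the finger opening in m, from 0 to 0.0854. A call has 1 to 10 rows; each row shifts and turns the commanded pose from where the row before left it, along the tool's axes as they then stand; what a row does not reach is not made up. A row lasts 1/8 s, in which the tool goes at most 62.5 mm and 10.7 degrees, less where a joint would pass 70% of its speed; a pose out of reach is approached as far as the arm can. A call is refused whole if a number of a shift passes 0.0625 or a number of a turn 10.7, either way. A call with a gripper value outside its range is refused whole. The fingers move at their own pace and stop on an object; "newtons" is the grip in N (left out, the last holds). Time passes only in rows, so rows that do not move let the fingers close. It gives the time, the measured TCP pose, the force and the opening at its end, in the units of the state.
- env.get_state(): the state, without advancing time (a new reading comes with each control period).
- env.grab_frame(name): name is "scene" or "top" or "wrist"; returns a dict with "image" (384x512x3 uint8, blue, green, red), "range_z" (384x512 float32, m along the optical axis (not along the pixel's ray), 0 where there is no reading), "intrinsics" (3x3 intrinsics, pixels), "k1" (the pictures are not rectified: a ray, as slopes to the right and down, at radius r is drawn at 1 + k1 r^2 times it, then the intrinsics apply), "eye" and "attitude" of the camera in the world. Camera axes: x right, y down, z forward; pixel columns grow to the right and rows downward; lengths in m; the calibration is good to about 2 mm. A picture is of the moment at which its call begins.
- env.finish_job(): hands the job in, once; it reports no verdict.
The state is a dict: "time": time; "joint_positions": joint angles; "joint_vel": joint speeds; "tau": joint torques, N m; "tcp_pos": TCP position; "tool_rot": TCP orientation; "ft_force": force on the tool from outside, world axes, zero at the start; "wrist_torque": the same for the moment, N m; "finger_gap": opening from 0.0 (shut) to 1.0 (fully open).
Only numpy, scipy, OpenCV 4.12 (cv2) and the standard library are available. Lean on these libraries where they do the work, as an engineer would, in place of code of your own. Each camera call takes 0.05 s, during which the arm holds its last target.

TASK

The wooden mallet has been pushed under the low desk shelf, so that only the end of its handle sticks out. Draw it out and put it away in its plywood cradle: head down in the pocket, end of the handle between the two cheeks, fully home and level. Lower it in, do not drop it, and leave the seal stones, the spectacle case and the carving bed where they are.

Things in the scene. Friction and masses are not known exactly. Their poses are not given: they have to be found in the camera images.
- mallet: Wooden mallet, 0.18-0.36 kg. Origin: centre of the brown head, 44 (x) by 76 (y) by 40 (z) mm. The pale handle, 20 mm wide, 16 mm high, runs along +x at mid-height, from x = 22 to 162 mm. Centre of mass near x = 13 mm, so it lies level on its head, handle in the air, its axis 20 mm above the desk. At the start the head is under the shelf; the last 45-65 mm of the handle stick out.
- mallet_tail (a point): Middle of the free end of the mallet's handle (mallet x = +162 mm).
- shelf: Low pale wooden shelf, fixed on the desk, 200 (x) by 240 (y) mm, top 56 mm high, board 10 mm thick, 46 mm clear beneath. Origin on the desk under its middle. Open only on its -x side, where the handle sticks out; side walls 12 mm thick (inner faces at y = +-108 mm), back wall from x = 90 mm. Two stones stand on top.
- cradle: Plywood mallet cradle, fixed on the desk, about 200 by 97 mm, z up. Origin on the desk under the middle of the head pocket; the handle belongs along +x. Pocket: open-topped, floor 8 mm above the desk, inside 51 (x) by 83 (y) mm, walls 7 mm thick, tops 22 mm high, a 37 mm gap for the handle on the +x side. From x = 32 to 107 mm just a 4 mm thick strip: room for fingers beside the handle.
- cradle_seat (a point): Where the mallet's origin (centre of the head) is when seated: 28 mm above the desk, over the cradle's origin. Mallet and cradle x axes then point the same way.
- cradle_tail (a point): Where the end of the mallet's handle is when seated: cradle x = +162 mm, 28 mm above the desk. Here are the two cheeks, from x = 107 to 165 mm, 26 mm apart, each 14 mm thick, tops 40 mm above the desk: no room for fingers. The support between them is 18 mm high, 2 mm below the seated handle.
- case: Bystander: closed metal spectacle case, 160 (x) by 60 by 32 mm, rounded, lying on the desk. Origin at the centre of its underside.
- bed: Bystander: wooden carving bed (small vice block with a slot and a steel screw handle on its +y side), 100 (x) by 76 by 56 mm; the screw sticks out a further 33 mm. Origin on its underside.
- stone0: Bystander: seal stone blank, 32 by 32 by 62 mm, standing on the shelf. Origin at the centre of its underside.
- stone1: Bystander: seal stone blank, 26 by 26 by 70 mm, standing on the shelf. Origin at the centre of its underside.

How it is judged:
On the way:
1. the mallet is drawn out: its head is clear of the shelf's open edge (mallet origin more than 120 mm before the shelf's middle) (x of mallet in the frame of shelf below -0.12 m), for 0.1 s.
At the end, for the whole second after the job is handed in: The mallet lies still in its cradle: centre of the head within 7 mm horizontally and 3 mm in height of the cradle's seat point, the end of the handle within 10 mm of its place between the cheeks, level to 0.06 rad (z of mallet in the frame of cradle_seat between -0.003 and 0.003 m and horizontal distance between mallet and cradle_seat below 0.007 m and distance between mallet_tail and cradle_tail below 0.01 m and angle between the z axis of mallet and the z axis of cradle, either way round below 0.06 rad and linear speed of mallet below 0.02 m/s and angular speed of mallet below 0.1 rad/s); the robot touches nothing.
It fails at once if the metal spectacle case is moved by more than 15 mm (distance of case from where it was at the start of the episode above 0.015 m).
It fails at once if the wooden carving bed is moved by more than 15 mm (distance of bed from where it was at the start of the episode above 0.015 m).
It fails at once if the thicker seal stone is moved by more than 15 mm (distance of stone0 from where it was at the start of the episode above 0.015 m).
It fails at once if the thinner seal stone is moved by more than 15 mm (distance of stone1 from where it was at the start of the episode above 0.015 m).
It fails at once if the mallet is dropped into the cradle (let go over it and falling faster than 0.45 m/s, that is from about 10 mm or more) (horizontal distance between mallet and cradle_seat below 0.06 m and contact force between the fingers and mallet below 0.05 N and linear speed of mallet above 0.45 m/s).
It also fails if it takes over 42 s, if anything falls off the work surface, if the arm or the gripper's body presses on something with over 40 N, if the wrist force passes 120 N, or if a joint passes its speed limit or range.

## Working session

There is one attempt and no reset: what is moved stays moved. The work goes in short steps, Python scripts to look and compute and a tool call to move; the robot and the scene stay as the last step left them, time stands still between calls to the robot, and variables do not carry over. Pictures are saved under pics/ and viewed, and the job is handed in when it is done.

Besides the shell and the picture viewer there is one more tool, called after ">>>" as name([rows], argument=value, ...), one row to a line, values as JSON. play_rows: Moves the arm, as the interface text tells. Its arguments: {"type":"object","properties":{"steps":{"type":"array"},"newtons":{"type":"number"}},"required":["steps"]}

```bash
mkdir -p pics; ls; cat > h.py <<'E'
import numpy as np, cv2
from scipy.spatial.transform import Rotation as R
from plant import env
def grab(n,save=None):
    f=env.grab_frame(n)
    if save: cv2.imwrite('pics/'+save,f['image'])
    np.savez('%s.npz'%n,**{k:np.asarray(v) for k,v in f.items()})
    return f
def att(f):
    a=np.asarray(f['attitude'],float)
    return a if a.shape==(3,3) else R.from_rotvec(a).as_matrix()
def ray(f,u,v):
    K=np.asarray(f['intrinsics']);k=float(f['k1'])
    p=cv2.undistortPoints(np.array([[[u,v]]],float),K,np.array([k,0,0,0.]))[0,0]
    return np.array([p[0],p[1],1.])
def onz(f,u,v,z):
    d=att(f)@ray(f,u,v);e=np.asarray(f['eye']);return e+d*(z-e[2])/d[2]
def cloud(f):
    h,w=f['range_z'].shape
    K=np.asarray(f['intrinsics']);k=float(f['k1'])
    g=np.stack(np.meshgrid(np.arange(w),np.arange(h)),-1).reshape(-1,1,2).astype(float)
    p=cv2.undistortPoints(g,K,np.array([k,0,0,0.])).reshape(h,w,2)
    z=f['range_z'][...,None]
    return np.concatenate([p*z,z],-1)@att(f).T+np.asarray(f['eye'])
E
python3 - <<'E'
from h import *
for n in('scene','top'):
    f=grab(n,n+'0.png'); print(n,f['eye'],f['attitude'],f['k1'],f['intrinsics'])
print(env.get_state())
E
```

```text
pics
scene [1.69949033 0.24185791 0.90312389] [-1.47442003 -1.91963465  0.97718908] -0.09099939001599412 [[484.84468682   0.         254.13710213]
 [  0.         484.84468682 188.65635102]
 [  0.           0.           1.        ]]
top [ 0.47996906 -0.08171854  1.51560576] [-2.14621184  2.20992904 -0.09528897] 0.037566534828436624 [[409.94505241   0.         254.96699902]
 [  0.         409.94505241 195.69257801]
 [  0.           0.           1.        ]]
{'time': 0.1, 'joint_positions': array([-1.23448243,  0.59204314,  0.04829863,  1.60971257, -0.03331126,
        0.942698  , -0.03370206]), 'joint_vel': array([-2.16437646e-03, -1.43750988e-03,  1.10648585e-04, -2.04559636e-03,
       -7.61849850e-05,  6.37724285e-04, -1.21831008e-03]), 'tau': array([ 5.28567834e-03, -5.50002050e+01,  1.55321896e+00, -1.98823267e+01,
        9.68479668e-03,  3.87082357e-03, -1.93532009e-05]), 'tcp_pos': array([0.30179236, 0.65840786, 0.24723675]), 'tool_rot': array([-1.38360916, -0.88587887,  0.88862615]), 'ft_force': array([0.6369174 , 0.12456188, 0.32107796]), 'wrist_torque': array([0.03133517, 0.02678558, 0.03201889]), 'finger_gap': 1.0020512632957006}
```

View pics/scene0.png

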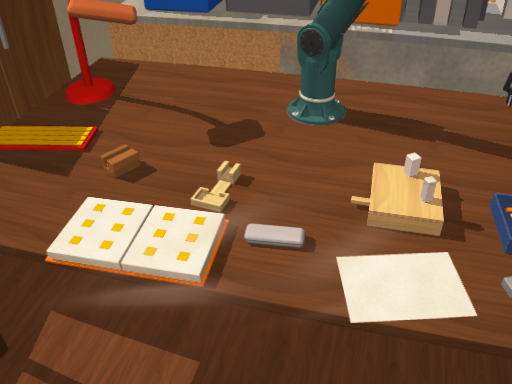

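View pics/top0.png

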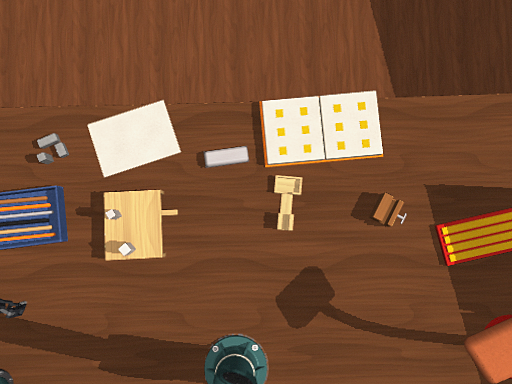

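```bash
python3 - <<'E'
from h import *
s=env.get_state();print(s['time']);print(R.from_rotvec(s['tool_rot']).as_matrix().round(3))
E
```

```text
0.1
[[ 0.417 -0.001 -0.909]
 [ 0.909 -0.002  0.417]
 [-0.002 -1.    -0.   ]]
```

```bash
python3 - <<'E'
from h import *
f=dict(np.load('top.npz'))
im=f['image'];c=cloud(f)
print('base',onz(f,237,360,0))
a=cv2.resize(im[170:280,90:200],None,fx=5,fy=5,interpolation=cv2.INTER_NEAREST)
b=cv2.resize(im[165:240,255:320],None,fx=7,fy=7,interpolation=cv2.INTER_NEAREST)
cv2.imwrite('pics/a.png',a);cv2.imwrite('pics/b.png',b)
def show(n,m):
    print(n,m.sum()); 
    if m.sum()<5:return
    pts=c[m]; r=cv2.minAreaRect(pts[:,:2].astype(np.float32));print(' rect',r,np.array(cv2.boxPoints(r)).round(4).tolist(),'z',np.percentile(pts[:,2],[5,50,95]).round(4))
Z=c[...,2]
u,v=np.meshgrid(np.arange(512),np.arange(384))
sh=(u>95)&(u<164)&(v>180)&(v<270)
show('shelf top',sh&(abs(Z-.056)<.006))
show('handle',(u>164)&(u<182)&(v>200)&(v<225)&(Z>.018)&(Z<.04))
show('handleall',(u>160)&(u<185)&(v>200)&(v<225)&(Z>.012))
cr=(u>265)&(u<310)&(v>168)&(v<238)
show('cradle >15',cr&(Z>.014)&(Z<.06)); show('cheeks',cr&(Z>.034)&(Z<.06)); show('pocketwalls',cr&(Z>.016)&(Z<.028))
show('case',(u>195)&(u<255)&(v>140)&(v<172)&(Z>.015)); show('bed',(u>365)&(u<412)&(v>185)&(v<232)&(Z>.015))
show('stones',sh&(Z>.1))
E
```

```text
base [ 0.02431772 -0.00482221  0.        ]
shelf top 3252
 rect ((0.5165162086486816, 0.3501094877719879), (0.24186992645263672, 0.19964000582695007), 1.3299055099487305) [[0.39329999685287476, 0.4471000134944916], [0.3978999853134155, 0.2475000023841858], [0.6396999955177307, 0.2531000077724457], [0.6351000070571899, 0.4526999890804291]] z [0.0508 0.0548 0.0597]
handle 65
 rect ((0.5596149563789368, 0.2222255915403366), (0.040406063199043274, 0.01869909092783928), 88.51407623291016) [[0.5497000217437744, 0.20229999721050262], [0.5684000253677368, 0.20180000364780426], [0.5695000290870667, 0.24220000207424164], [0.5508000254631042, 0.24269999563694]] z [0.0206 0.0269 0.0311]
handleall 93
 rect ((0.5269635915756226, 0.0872083231806755), (0.3457806706428528, 0.05843643471598625), 84.0459976196289) [[0.47999998927116394, -0.08169999718666077], [0.538100004196167, -0.08780000358819962], [0.5740000009536743, 0.25609999895095825], [0.5157999992370605, 0.2621999979019165]] z [0.0198 0.0269 0.0391]
cradle >15 353
 rect ((0.5810478329658508, -0.19813886284828186), (0.09669877588748932, 0.1970
[... 1154 characters left out ...]
81608582, 0.10180000215768814]] z [0.0208 0.0292 0.0356]
bed 685
 rect ((0.5017982125282288, -0.35412833094596863), (0.11810755729675293, 0.5415126085281372), 12.37876033782959) [[0.38609999418258667, -0.1023000031709671], [0.5022000074386597, -0.6312000155448914], [0.6175000071525574, -0.60589998960495], [0.5013999938964844, -0.07699999958276749]] z [0.0177 0.0511 0.0581]
stones 209
 rect ((0.45370519161224365, 0.18104445934295654), (0.5071221590042114, 0.1475258320569992), 79.48778533935547) [[0.33489999175071716, -0.05480000004172325], [0.47999998927116394, -0.08169999718666077], [0.5724999904632568, 0.41690000891685486], [0.42739999294281006, 0.4438000023365021]] z [0.1075 0.1195 1.5156]
```

View pics/a.png

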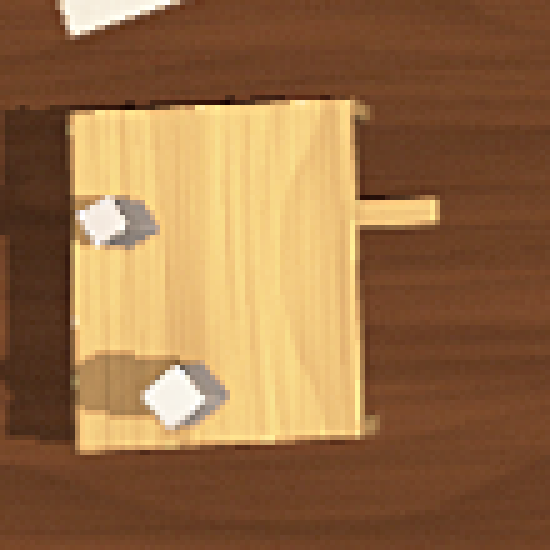

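View pics/b.png

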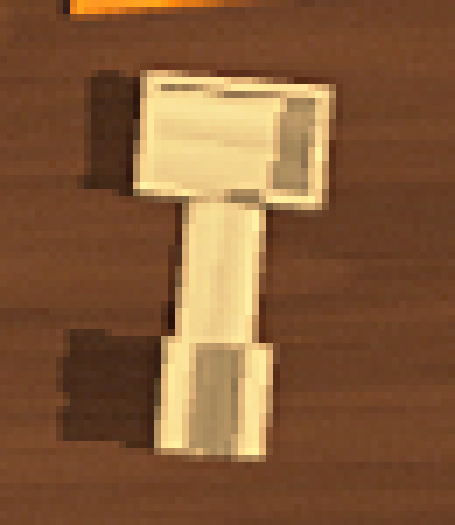

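```bash
python3 - <<'E'
from h import *
f=dict(np.load('top.npz'))
for n,u,v in [('tail far corner',178,209.3),('tail near',178,214.4),('root',161.9,209.6),('root near',161.9,215)]: print(n,onz(f,u-.5,v-.5,.028).round(4))
for u,v in [(205,152),(247,148),(248,162),(205,166)]: print('case',onz(f,u,v,.02).round(3))
for u,v in [(104,214),(120,215),(118,250),(133,248)]: print('stone',onz(f,u,v,.12).round(3))
E
```

```text
tail far corner [0.5684 0.1962 0.028 ]
tail near [0.5499 0.1965 0.028 ]
root [0.5691 0.2544 0.028 ]
root near [0.5495 0.2546 0.028 ]
case [0.776 0.094 0.02 ]
case [ 0.786 -0.062  0.02 ]
case [ 0.734 -0.064  0.02 ]
case [0.724 0.095 0.02 ]
stone [0.553 0.427 0.12 ]
stone [0.548 0.373 0.12 ]
stone [0.43 0.38 0.12]
stone [0.435 0.33  0.12 ]
```

>>> play_rows([
  {"ay":9.6},
  {"ay":9.6},
  {"ay":9.6},
  {"ay":9.6},
  {"ay":9.6},
  {"ay":9.6},
  {"ay":9.4},
  {},
  {},
])

```text
$.steps[0]: bad value
```

>>> play_rows([
  {"ax":0,"ay":9.6,"az":0,"dx":0,"dy":0,"dz":0,"jaw":0.085},
  {"ax":0,"ay":9.6,"az":0,"dx":0,"dy":0,"dz":0,"jaw":0.085},
  {"ax":0,"ay":9.6,"az":0,"dx":0,"dy":0,"dz":0,"jaw":0.085},
  {"ax":0,"ay":9.6,"az":0,"dx":0,"dy":0,"dz":0,"jaw":0.085},
  {"ax":0,"ay":9.6,"az":0,"dx":0,"dy":0,"dz":0,"jaw":0.085},
  {"ax":0,"ay":9.6,"az":0,"dx":0,"dy":0,"dz":0,"jaw":0.085},
  {"ax":0,"ay":9.4,"az":0,"dx":0,"dy":0,"dz":0,"jaw":0.085},
  {"ax":0,"ay":0,"az":0,"dx":0,"dy":0,"dz":0,"jaw":0.085},
])

```text
time: 1.1
tcp_pos: [0.3016, 0.6588, 0.2476]
tool_rot: [-1.572, 0.021, -0.02]
ft_force: [-0.4, -0.2, -0.1]
finger_gap: 0.994
```

>>> play_rows([
  {"ax":0,"ay":0,"az":0,"dx":0.03,"dy":0,"dz":-0.048,"jaw":0.085},
  {"ax":0,"ay":0,"az":0,"dx":0.03,"dy":0,"dz":-0.048,"jaw":0.085},
  {"ax":0,"ay":0,"az":0,"dx":0.03,"dy":0,"dz":-0.048,"jaw":0.085},
  {"ax":0,"ay":0,"az":0,"dx":0.03,"dy":0,"dz":-0.048,"jaw":0.085},
  {"ax":0,"ay":0,"az":0,"dx":0.03,"dy":0,"dz":-0.048,"jaw":0.085},
  {"ax":0,"ay":0,"az":0,"dx":0.03,"dy":0,"dz":-0.048,"jaw":0.085},
  {"ax":0,"ay":0,"az":0,"dx":0.03,"dy":0,"dz":-0.048,"jaw":0.085},
  {"ax":0,"ay":0,"az":0,"dx":0.03,"dy":0,"dz":-0.048,"jaw":0.085},
  {"ax":0,"ay":0,"az":0,"dx":0.03,"dy":0,"dz":-0.048,"jaw":0.085},
  {"ax":0,"ay":0,"az":0,"dx":0,"dy":0,"dz":0,"jaw":0.085},
])

```text
time: 2.35
tcp_pos: [0.5626, 0.2126, 0.2489]
tool_rot: [-1.573, 0.026, -0.03]
ft_force: [-0.5, -0.6, -0.1]
finger_gap: 0.999
```

```bash
python3 - <<'E'
from h import *
f=grab('wrist','w1.png');print(f['eye'],f['attitude'],env.get_state()['tcp_pos'])
E
```

```text
[0.56507495 0.28661102 0.37484755] [ 2.84757505 -0.05267517 -0.00388572] [0.56094525 0.2163616  0.24848665]
```

View pics/w1.png

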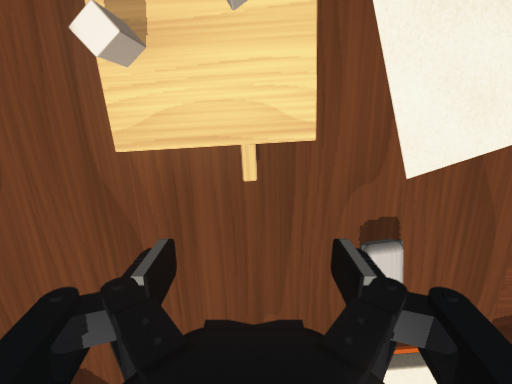

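```bash
python3 - <<'E'
from h import *
f=dict(np.load('wrist.npz'))
for u,v in [(243,180),(256,180),(241,146),(255,146),(256,181)]: print(onz(f,u,v,.028).round(4))
for u,v in [(117,151),(316,139)]: print('shelf',onz(f,u,v,.056).round(4))
print(env.get_state()['tcp_pos'])
c=cloud(f);print(c[160:178,246:252].reshape(-1,3).mean(0),c[176:190:2,249].round(3))
E
```

```text
[0.5491 0.2008 0.028 ]
[0.5665 0.2001 0.028 ]
[0.5487 0.246  0.028 ]
[0.5667 0.2453 0.028 ]
[0.5665 0.1988 0.028 ]
shelf [0.4019 0.2489 0.056 ]
shelf [0.6387 0.2542 0.056 ]
[0.56094525 0.2163616  0.24848665]
[0.55713325 0.21621823 0.02856767] [[0.557 0.206 0.029]
 [0.557 0.203 0.028]
 [0.557 0.2   0.028]
 [0.556 0.191 0.   ]
 [0.556 0.188 0.001]
 [0.556 0.185 0.001]
 [0.556 0.182 0.   ]]
```

>>> play_rows([
  {"ax":0,"ay":0,"az":0,"dx":-0.002,"dy":0.05,"dz":0,"jaw":0.06},
  {"ax":0,"ay":0,"az":0,"dx":0,"dy":0.05,"dz":0,"jaw":0.06},
  {"ax":0,"ay":0,"az":0,"dx":0,"dy":0.05,"dz":0,"jaw":0.06},
  {"ax":0,"ay":0,"az":0,"dx":0,"dy":0.04,"dz":0,"jaw":0.06},
  {"ax":0,"ay":0,"az":0,"dx":0,"dy":0.025,"dz":0,"jaw":0.06},
  {"ax":0,"ay":0,"az":0,"dx":0,"dy":0.01,"dz":0,"jaw":0.06},
  {"ax":0,"ay":0,"az":0,"dx":0,"dy":0,"dz":0,"jaw":0.06},
  {"ax":0,"ay":0,"az":0,"dx":0,"dy":0,"dz":0,"jaw":0.06},
], newtons=40)

```text
time: 3.4
tcp_pos: [0.5584, 0.2204, 0.0244]
tool_rot: [-1.57, 0.02, -0.023]
ft_force: [0.5, -0.9, 0.7]
finger_gap: 0.702
```

>>> play_rows([
  {"ax":0,"ay":0,"az":0,"dx":0,"dy":0.002,"dz":0,"jaw":0.04},
  {"ax":0,"ay":0,"az":0,"dx":0,"dy":0,"dz":0,"jaw":0.02},
  {"ax":0,"ay":0,"az":0,"dx":0,"dy":0,"dz":0,"jaw":0.0},
  {"ax":0,"ay":0,"az":0,"dx":0,"dy":0,"dz":0,"jaw":0.0},
  {"ax":0,"ay":0,"az":0,"dx":0,"dy":0,"dz":0,"jaw":0.0},
  {"ax":0,"ay":0,"az":0,"dx":0,"dy":0,"dz":0,"jaw":0.0},
], newtons=40)

```text
time: 4.15
tcp_pos: [0.5575, 0.2196, 0.0213]
tool_rot: [-1.571, 0.022, -0.022]
ft_force: [-1.1, -0.2, 0.8]
finger_gap: 0.226
```

```bash
python3 - <<'E'
from h import *
f=grab('wrist','w2.png');print(env.get_state()['tcp_pos'],env.get_state()['finger_gap'])
E
```

```text
[0.55759883 0.2196105  0.02130178] 0.23168095111516854
```

View pics/w2.png

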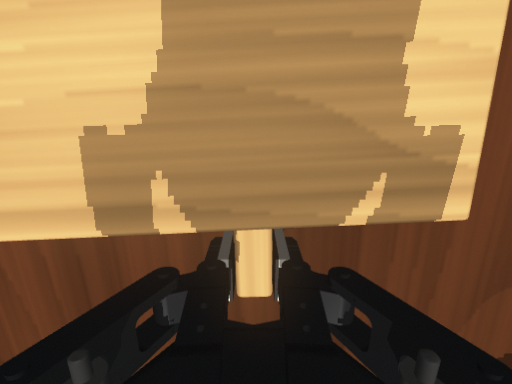

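>>> play_rows([
  {"ax":0,"ay":0,"az":0,"dx":0,"dy":0,"dz":-0.01,"jaw":0.0},
  {"ax":0,"ay":0,"az":0,"dx":0,"dy":0,"dz":-0.02,"jaw":0.0},
  {"ax":0,"ay":0,"az":0,"dx":0,"dy":0,"dz":-0.02,"jaw":0.0},
  {"ax":0,"ay":0,"az":0,"dx":0,"dy":0,"dz":-0.02,"jaw":0.0},
  {"ax":0,"ay":0,"az":0,"dx":0,"dy":0,"dz":-0.025,"jaw":0.0},
  {"ax":0,"ay":0,"az":0,"dx":0,"dy":0,"dz":-0.025,"jaw":0.0},
  {"ax":0,"ay":0,"az":0,"dx":0,"dy":0,"dz":-0.025,"jaw":0.0},
  {"ax":0,"ay":0,"az":0,"dx":0,"dy":0,"dz":-0.025,"jaw":0.0},
  {"ax":0,"ay":0,"az":0,"dx":0,"dy":0,"dz":-0.01,"jaw":0.0},
  {"ax":0,"ay":0,"az":0,"dx":0,"dy":0,"dz":0,"jaw":0.0},
])

```text
time: 5.45
tcp_pos: [0.5523, 0.0369, 0.0214]
tool_rot: [-1.573, 0.025, -0.024]
ft_force: [0.2, -2.7, 1.1]
finger_gap: 0.227
```

```bash
python3 - <<'E'
from h import *
f=grab('wrist','w3.png');print(env.get_state()['tcp_pos'],env.get_state()['finger_gap'])
E
```

```text
[0.5524423  0.03786349 0.0213663 ] 0.22987485906921729
```

View pics/w3.png

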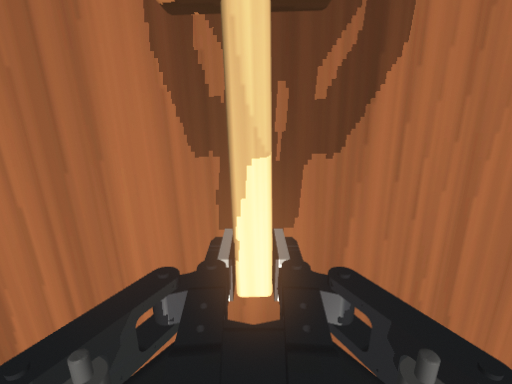

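>>> play_rows([
  {"ax":0,"ay":0,"az":0,"dx":0,"dy":0,"dz":0,"jaw":0.03},
  {"ax":0,"ay":0,"az":0,"dx":0,"dy":0,"dz":0,"jaw":0.055},
  {"ax":0,"ay":0,"az":0,"dx":0,"dy":0,"dz":0,"jaw":0.055},
  {"ax":0,"ay":0,"az":0,"dx":0,"dy":0,"dz":0.02,"jaw":0.055},
  {"ax":0,"ay":0,"az":0,"dx":0,"dy":0,"dz":0.025,"jaw":0.055},
  {"ax":0,"ay":0,"az":0,"dx":0,"dy":0,"dz":0.025,"jaw":0.055},
  {"ax":0,"ay":0,"az":0,"dx":0,"dy":0,"dz":0.02,"jaw":0.055},
  {"ax":0,"ay":0,"az":0,"dx":0,"dy":0,"dz":0,"jaw":0.055},
  {"ax":0,"ay":0,"az":0,"dx":0,"dy":0,"dz":0,"jaw":0.055},
])

```text
time: 6.62
tcp_pos: [0.5551, 0.1287, 0.0213]
tool_rot: [-1.572, 0.023, -0.023]
ft_force: [-0.1, -0.1, 0.1]
finger_gap: 0.646
```

```bash
python3 - <<'E'
from h import *
f=grab('wrist','w4.png');s=env.get_state();print(s['tcp_pos'],s['tool_rot'],s['finger_gap'])
t=grab('top','t4.png')
cv2.imwrite('pics/t4c.png',cv2.resize(t['image'][160:270,130:260],None,fx=5,fy=5,interpolation=cv2.INTER_NEAREST))
E
```

```text
[0.5551038  0.12823546 0.02132787] [-1.57170271  0.0235096  -0.02332284] 0.6437733856586522
```

View pics/w4.png

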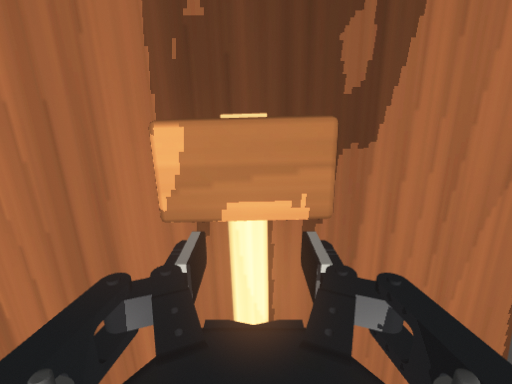

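View pics/t4c.png

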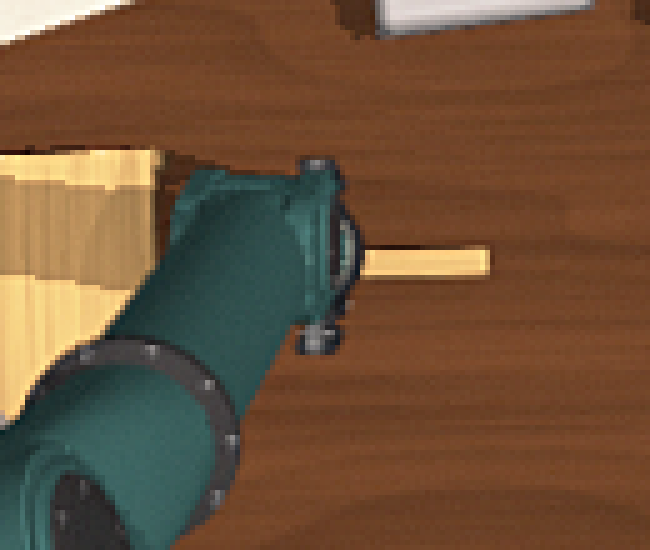

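```bash
python3 - <<'E'
from h import *
f=dict(np.load('wrist.npz'));c=cloud(f)
u,v=np.meshgrid(np.arange(512),np.arange(384))
m=(u>140)&(u<350)&(v>105)&(v<225)&(abs(c[...,2]-.04)<.006)
m=cv2.morphologyEx(m.astype(np.uint8),cv2.MORPH_OPEN,np.ones((5,5)))>0
p=c[m];print(m.sum(),np.median(p[:,2]));r=cv2.minAreaRect(p[:,:2].astype(np.float32));print(r)
for lo,hi in((225,240),(300,318)):
  row=c[lo:hi,215:290];h=(abs(row[...,2]-.028)<.007);q=row[h];print('handle',q[:,0].min(),q[:,0].max(),q[:,0].mean(),q[:,1].mean(),q[:,2].mean())
E
```

```text
18524 0.04050389875672227
((0.5528890490531921, 0.17893165349960327), (0.04409721493721008, 0.07648268342018127), 89.84054565429688)
handle 0.5428241936989058 0.5625365457375413 0.5529005218321833 0.14710854492490055 0.028351660948434096
handle 0.5426576573136384 0.5624315387263659 0.552800206270244 0.10225770453978128 0.028321515806872255
```

>>> play_rows([
  {"ax":0,"ay":-1.5,"az":0,"dx":-0.002,"dy":0,"dz":0,"jaw":0.04},
  {"ax":0,"ay":0,"az":0,"dx":0,"dy":0,"dz":0,"jaw":0.02},
  {"ax":0,"ay":0,"az":0,"dx":0,"dy":0,"dz":0,"jaw":0.0},
  {"ax":0,"ay":0,"az":0,"dx":0,"dy":0,"dz":0,"jaw":0.0},
  {"ax":0,"ay":0,"az":0,"dx":0,"dy":0,"dz":0,"jaw":0.0},
  {"ax":0,"ay":0,"az":0,"dx":0,"dy":-0.01,"dz":0,"jaw":0.0},
  {"ax":0,"ay":0,"az":0,"dx":0,"dy":-0.02,"dz":0,"jaw":0.0},
  {"ax":0,"ay":0,"az":0,"dx":0,"dy":-0.02,"dz":0,"jaw":0.0},
  {"ax":0,"ay":0,"az":0,"dx":0,"dy":-0.02,"dz":0,"jaw":0.0},
  {"ax":0,"ay":0,"az":0,"dx":0,"dy":-0.01,"dz":0,"jaw":0.0},
], newtons=80)

```text
time: 7.98
tcp_pos: [0.5537, 0.1304, 0.1023]
tool_rot: [-1.57, 0.0, -0.002]
ft_force: [0.1, 0.4, -1.7]
finger_gap: 0.216
```

```bash
cat > meas.py <<'E'
from h import *
import sys
n=sys.argv[1]
f=grab('wrist',n);s=env.get_state();T=R.from_rotvec(s['tool_rot']).as_matrix();print(s['time'],s['tcp_pos'],s['finger_gap'],s['ft_force'],'\n',T.round(3))
c=(cloud(f)-s['tcp_pos'])@T   # tool frame: x jaw, y down, z to head
u,v=np.meshgrid(np.arange(512),np.arange(384))
m=(u>140)&(u<350)&(v>90)&(v<225)&(c[...,1]<-.008)&(c[...,1]>-.035)&(c[...,2]>.02)&(c[...,2]<.09)&(abs(c[...,0])<.05)
p=c[m]
A=np.c_[p[:,0],p[:,2],np.ones(len(p))]
k=np.ones(len(p),bool)
for _ in range(6):
    co=np.linalg.lstsq(A[k],p[k,1],rcond=None)[0]; k=abs(A@co-p[:,1])<.002
print('plane y=a x+b z+c',co,k.sum());q=p[k]
print('head top y at centre',co@[0,.05,1],'rect(x,z)',cv2.minAreaRect(q[:,[0,2]].astype(np.float32)))
E
python3 meas.py w5.png
```

```text
8.025 [0.55402735 0.13041652 0.10303885] 0.21550975463953226 [ 0.79816833 -0.94102797 -2.29163716] 
 [[ 1.     0.003  0.002]
 [-0.002  0.001  1.   ]
 [ 0.003 -1.     0.001]]
plane y=a x+b z+c [ 0.00070666  0.00540192 -0.01828416] 18162
head top y at centre -0.018014062032855674 rect(x,z) ((-0.00028678402304649353, 0.050277478992938995), (0.04332227632403374, 0.07535005360841751), 89.98915100097656)
```

View pics/w5.png

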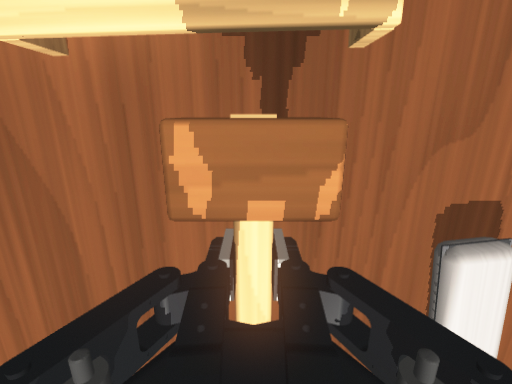

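>>> play_rows([
  {"ax":0,"ay":0,"az":0,"dx":-0.005,"dy":-0.02,"dz":-0.02,"jaw":0.0},
  {"ax":0,"ay":0,"az":0,"dx":-0.015,"dy":-0.02,"dz":-0.04,"jaw":0.0},
  {"ax":0,"ay":0,"az":0,"dx":-0.015,"dy":-0.015,"dz":-0.04,"jaw":0.0},
  {"ax":0,"ay":0,"az":0,"dx":-0.015,"dy":0,"dz":-0.045,"jaw":0.0},
  {"ax":0,"ay":0,"az":0,"dx":-0.015,"dy":0,"dz":-0.045,"jaw":0.0},
  {"ax":0,"ay":0,"az":0,"dx":-0.015,"dy":0,"dz":-0.045,"jaw":0.0},
  {"ax":0,"ay":0,"az":0,"dx":-0.015,"dy":0,"dz":-0.04,"jaw":0.0},
  {"ax":0,"ay":0,"az":0,"dx":-0.01,"dy":0,"dz":-0.03,"jaw":0.0},
  {"ax":0,"ay":0,"az":0,"dx":0,"dy":0,"dz":-0.015,"jaw":0.0},
  {"ax":0,"ay":0,"az":0,"dx":0,"dy":0,"dz":0,"jaw":0.0},
])

```text
time: 9.28
tcp_pos: [0.4482, -0.1906, 0.1562]
tool_rot: [-1.571, 0.002, -0.003]
ft_force: [0.0, 0.4, -2.8]
finger_gap: 0.221
```

>>> play_rows([
  {"ax":0,"ay":9.7,"az":0,"dx":0,"dy":0,"dz":0,"jaw":0.0},
  {"ax":0,"ay":9.7,"az":0,"dx":0,"dy":0,"dz":0,"jaw":0.0},
  {"ax":0,"ay":9.7,"az":0,"dx":0,"dy":0,"dz":0,"jaw":0.0},
  {"ax":0,"ay":9.7,"az":0,"dx":0,"dy":0,"dz":0,"jaw":0.0},
  {"ax":0,"ay":9.7,"az":0,"dx":0,"dy":0,"dz":0,"jaw":0.0},
  {"ax":0,"ay":9.7,"az":0,"dx":0,"dy":0,"dz":0,"jaw":0.0},
  {"ax":0,"ay":9.7,"az":0,"dx":0,"dy":0,"dz":0,"jaw":0.0},
  {"ax":0,"ay":9.7,"az":0,"dx":0,"dy":0,"dz":0,"jaw":0.0},
  {"ax":0,"ay":9.7,"az":0,"dx":0,"dy":0,"dz":0,"jaw":0.0},
  {"ax":0,"ay":9.7,"az":0,"dx":0,"dy":0,"dz":0,"jaw":0.0},
])

```text
time: 10.52
tcp_pos: [0.4485, -0.1873, 0.1558]
tool_rot: [-1.146, 1.302, -1.299]
ft_force: [0.3, -0.0, -2.2]
finger_gap: 0.223
```

>>> play_rows([
  {"ax":0,"ay":0,"az":0,"dx":0,"dy":0,"dz":0,"jaw":0.0},
  {"ax":0,"ay":0,"az":0,"dx":0,"dy":0,"dz":0,"jaw":0.0},
])

```text
time: 10.78
tcp_pos: [0.448, -0.1887, 0.1561]
tool_rot: [-1.15, 1.297, -1.296]
ft_force: [0.1, -1.0, -2.3]
finger_gap: 0.219
```

```bash
python3 meas.py w6.png
```

```text
10.825 [ 0.44784377 -0.18905967  0.15617553] 0.21780067976601739 [-0.10721348 -0.15130163 -2.14440757] 
 [[-0.12  -0.     0.993]
 [-0.993  0.001 -0.12 ]
 [-0.001 -1.    -0.   ]]
plane y=a x+b z+c [ 0.00045193  0.0061489  -0.01894611] 18120
head top y at centre -0.018638668272910674 rect(x,z) ((-0.0010057874023914337, 0.04967976734042168), (0.07528982311487198, 0.042977068573236465), 0.05174975469708443)
```

View pics/w6.png

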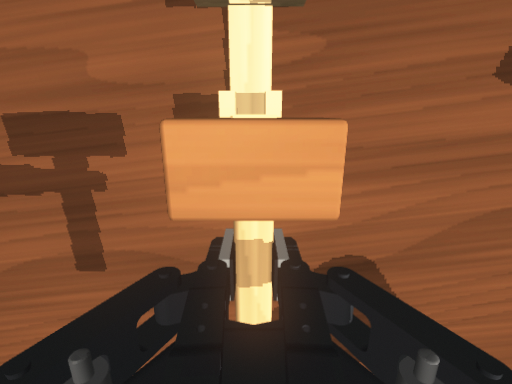

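>>> play_rows([
  {"ax":0,"ay":0,"az":0,"dx":0,"dy":-0.025,"dz":0.01,"jaw":0.0},
  {"ax":0,"ay":0,"az":0,"dx":0,"dy":-0.025,"dz":0.02,"jaw":0.0},
  {"ax":0,"ay":0,"az":0,"dx":0,"dy":-0.02,"dz":0.01,"jaw":0.0},
  {"ax":0,"ay":0,"az":0,"dx":0,"dy":0,"dz":0,"jaw":0.0},
  {"ax":0,"ay":0,"az":0,"dx":0,"dy":0,"dz":0,"jaw":0.0},
])

```text
time: 11.45
tcp_pos: [0.4859, -0.1943, 0.2254]
tool_rot: [-1.149, 1.302, -1.298]
ft_force: [-0.3, 0.6, -3.2]
finger_gap: 0.213
```

```bash
python3 meas.py w7.png
```

```text
11.5 [ 0.4856426  -0.19432134  0.22522596] 0.21251559310727064 [ 0.74843045 -0.36506701 -2.42856435] 
 [[-0.124 -0.003  0.992]
 [-0.992  0.002 -0.124]
 [-0.001 -1.    -0.003]]
plane y=a x+b z+c [ 0.00073     0.00508109 -0.01921951] 18119
head top y at centre -0.01896545897596227 rect(x,z) ((-0.0006753541529178619, 0.049806855618953705), (0.07525037229061127, 0.0429602712392807), 0.009452318772673607)
```

View pics/w7.png

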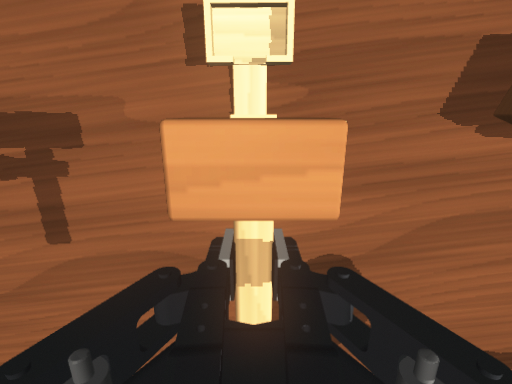

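```bash
python3 - <<'E'
from h import *
f=dict(np.load('wrist.npz'));s=env.get_state();T=R.from_rotvec(s['tool_rot']).as_matrix()
w=cloud(f);im=f['image'].astype(int)
u,v=np.meshgrid(np.arange(512),np.arange(384))
reg=(u>195)&(u<305)&(v<66)
m=reg&(w[...,2]>.013)&(w[...,2]<.03)
print(m.sum(),np.median(w[m][:,2]),v[m].min())
def rect(p,t):
    r=cv2.minAreaRect(p.astype(np.float32));print(t,r);return r
rect(w[m][:,:2],'world')
c=(w-s['tcp_pos'])@T
q=c[m];rect(q[:,[0,2]],'tool x,z'); 
# image-based: bright wall corners with z=.022 plane
hsv=cv2.cvtColor(f['image'],cv2.COLOR_BGR2HSV)
mm=(im[...,1]>120)&(v<62)&(u>195)&(u<305)
pts=[]
for uu,vv in zip(u[mm],v[mm]): pts.append(onz(f,uu,vv,.022))
pts=np.array(pts);pt=(pts-s['tcp_pos'])@T
rect(pts[:,:2],'img world');rect(pt[:,[0,2]],'img tool')
cv2.imwrite('pics/p7.png',cv2.resize(f['image'][:70,190:310],None,fx=6,fy=6,interpolation=cv2.INTER_NEAREST))
E
```

```text
1695 0.022195079686855135 0
world ((0.6441365480422974, -0.20843395590782166), (0.09759365767240524, 0.06085480749607086), 83.26654815673828)
tool x,z ((-0.005411889404058456, 0.15957899391651154), (0.09759218245744705, 0.06084306910634041), 0.39806675910949707)
img world ((0.6441373229026794, -0.20830732583999634), (0.0982353463768959, 0.05911983549594879), 82.83245086669922)
img tool ((-0.005540881305932999, 0.1595502346754074), (0.05911962315440178, 0.09823543578386307), 89.95708465576172)
```

View pics/p7.png

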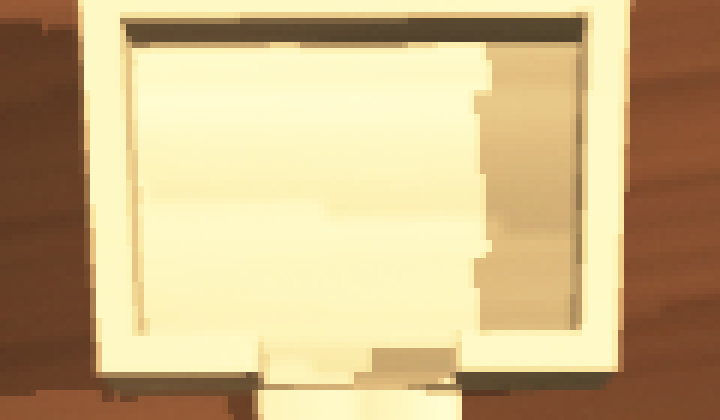

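```bash
python3 - <<'E'
from h import *
f=dict(np.load('wrist.npz'));s=env.get_state();T=R.from_rotvec(s['tool_rot']).as_matrix()
def t(n,a,b,z=.022):
    p=onz(f,190+a/6-.5,b/6-.5,z);q=(p-s['tcp_pos'])@T;print(n,p.round(4),'tool x,z',q[[0,2]].round(4))
t('near outer L',100,372);t('near outer R',618,372)
t('near inner L',135,331);t('near inner R',582,331)
t('far inner L',122,18);t('far inner R',582,18)
t('side outer L top',80,18);t('side outer R top',629,18)
t('gap L',259,345);t('gap R',460,345)
print(s['tcp_pos'])
E
```

```text
near outer L [ 0.6203 -0.1567  0.022 ] tool x,z [-0.0538  0.1295]
near outer R [ 0.6082 -0.2531  0.022 ] tool x,z [0.0433 0.1295]
near inner L [ 0.6264 -0.1644  0.022 ] tool x,z [-0.0469  0.1365]
near inner R [ 0.616 -0.247  0.022] tool x,z [0.0363 0.1364]
far inner L [ 0.6764 -0.1705  0.022 ] tool x,z [-0.047   0.1868]
far inner R [ 0.6662 -0.2515  0.022 ] tool x,z [0.0346 0.1868]
side outer L top [ 0.6773 -0.1631  0.022 ] tool x,z [-0.0545  0.1869]
side outer R top [ 0.6651 -0.2598  0.022 ] tool x,z [0.0429 0.1868]
gap L [ 0.6211 -0.187   0.022 ] tool x,z [-0.0239  0.1341]
gap R [ 0.6165 -0.2242  0.022 ] tool x,z [0.0136 0.1341]
[ 0.4856426  -0.19432134  0.22522596]
```

>>> play_rows([
  {"ax":0,"ay":0,"az":0,"dx":-0.001,"dy":0.0,"dz":0.022,"jaw":0.0},
  {"ax":0,"ay":0,"az":0,"dx":-0.001,"dy":0.0,"dz":0.03,"jaw":0.0},
  {"ax":0,"ay":0,"az":0,"dx":-0.001,"dy":0.02,"dz":0.03,"jaw":0.0},
  {"ax":0,"ay":0,"az":0,"dx":-0.001,"dy":0.03,"dz":0.02,"jaw":0.0},
  {"ax":0,"ay":0,"az":0,"dx":-0.001,"dy":0.03,"dz":0.01,"jaw":0.0},
  {"ax":0,"ay":0,"az":0,"dx":0,"dy":0.03,"dz":0,"jaw":0.0},
  {"ax":0,"ay":0,"az":0,"dx":0,"dy":0.02,"dz":0,"jaw":0.0},
  {"ax":0,"ay":0,"az":0,"dx":0,"dy":0.01,"dz":0,"jaw":0.0},
  {"ax":0,"ay":0,"az":0,"dx":0,"dy":0,"dz":0,"jaw":0.0},
  {"ax":0,"ay":0,"az":0,"dx":0,"dy":0,"dz":0,"jaw":0.0},
])

```text
time: 12.75
tcp_pos: [0.5995, -0.2045, 0.0873]
tool_rot: [-1.147, 1.299, -1.302]
ft_force: [-0.5, -0.3, -3.0]
finger_gap: 0.216
```

```bash
python3 meas.py w8.png; python3 - <<'E'
from h import *
t=grab('top','t8.png')
cv2.imwrite('pics/t8c.png',cv2.resize(t['image'][150:250,235:345],None,fx=5,fy=5,interpolation=cv2.INTER_NEAREST))
s=grab('scene','s8.png')
cv2.imwrite('pics/s8c.png',cv2.resize(s['image'][130:230,160:290],None,fx=5,fy=5,interpolation=cv2.INTER_NEAREST))
E
```

```text
12.8 [ 0.59963478 -0.20439931  0.08745306] 0.218528432315968 [ 0.27418601 -0.54682993 -2.93655473] 
 [[-0.124  0.002  0.992]
 [-0.992 -0.001 -0.124]
 [ 0.001 -1.     0.002]]
plane y=a x+b z+c [ 0.00104338  0.00642449 -0.01888621] 18097
head top y at centre -0.018564982279399206 rect(x,z) ((-0.0005575194954872131, 0.049474041908979416), (0.042985279113054276, 0.07534487545490265), 89.9701919555664)
```

View pics/w8.png

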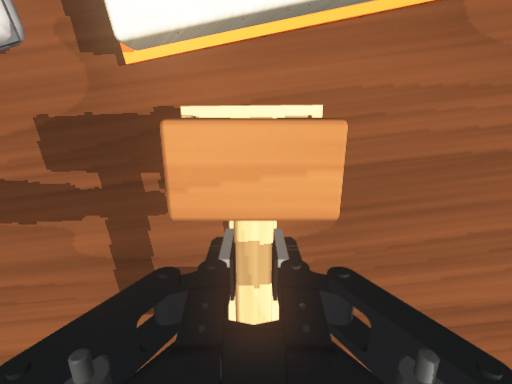

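View pics/t8c.png

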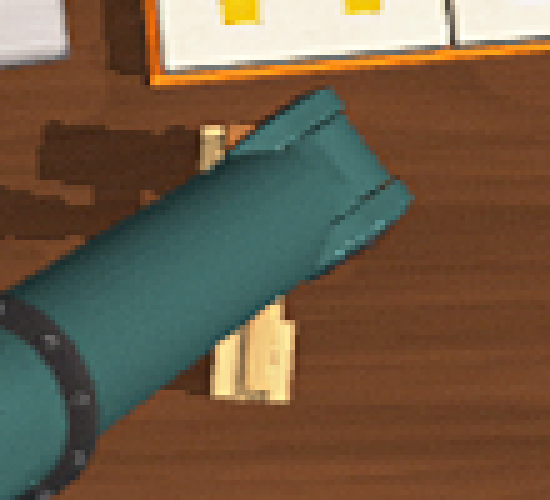

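View pics/s8c.png

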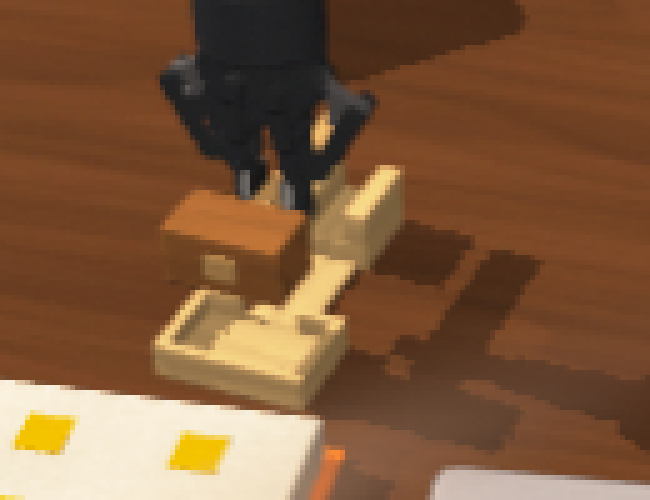

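```bash
python3 - <<'E'
from h import *
f=dict(np.load('wrist.npz'));s=env.get_state();T=R.from_rotvec(s['tool_rot']).as_matrix()
print(s['tcp_pos'])
im=f['image'];v,u=np.mgrid[:384,:512]
m=(im[...,1]>140)&(v>100)&(v<119)&(u>170)&(u<335)
for r in range(104,119):
    x=np.where(m[r])[0]; 
    if len(x): 
        a=[((onz(f,k,r,.022)-s['tcp_pos'])@T)[[0,2]].round(4).tolist() for k in(x[0]-.5,x[-1]+.5)];print(r,x[0],x[-1],a, ((a[0][0]+a[1][0])/2))
cv2.imwrite('pics/w8c.png',cv2.resize(im[95:225,150:360],None,fx=3.8,fy=3.8,interpolation=cv2.INTER_NEAREST))
E
```

```text
[ 0.59955641 -0.20419412  0.08733457]
105 211 322 [[-0.0296, 0.0787], [0.0469, 0.0786]] 0.008649999999999998
106 180 322 [[-0.0508, 0.0781], [0.047, 0.078]] -0.001899999999999999
107 180 322 [[-0.0509, 0.0774], [0.047, 0.0773]] -0.0019500000000000003
108 180 322 [[-0.0509, 0.0768], [0.0471, 0.0767]] -0.001899999999999999
109 181 322 [[-0.0503, 0.0761], [0.0471, 0.076]] -0.0015999999999999973
110 181 322 [[-0.0503, 0.0755], [0.0472, 0.0754]] -0.0015499999999999993
111 181 322 [[-0.0504, 0.0748], [0.0472, 0.0747]] -0.0016000000000000007
112 181 322 [[-0.0504, 0.0741], [0.0473, 0.0741]] -0.0015499999999999993
113 181 322 [[-0.0505, 0.0735], [0.0473, 0.0734]] -0.0016000000000000007
114 181 322 [[-0.0506, 0.0728], [0.0474, 0.0727]] -0.0016000000000000007
115 181 322 [[-0.0506, 0.0722], [0.0474, 0.0721]] -0.0016000000000000007
116 181 322 [[-0.0507, 0.0715], [0.0475, 0.0714]] -0.0016000000000000007
117 182 321 [[-0.05, 0.0708], [0.0468, 0.0708]] -0.0016000000000000007
118 273 276 [[0.0129, 0.0701], [0.0157, 0.0701]] 0.0143
```

>>> play_rows([
  {"ax":0,"ay":0,"az":0,"dx":-0.001,"dy":0.0,"dz":-0.0035,"jaw":0.0},
  {"ax":0,"ay":0,"az":0,"dx":0,"dy":0.015,"dz":0,"jaw":0.0},
  {"ax":0,"ay":0,"az":0,"dx":0,"dy":0.015,"dz":0,"jaw":0.0},
  {"ax":0,"ay":0,"az":0,"dx":0,"dy":0.0,"dz":0,"jaw":0.0},
  {"ax":0,"ay":0,"az":0,"dx":0,"dy":0,"dz":0,"jaw":0.0},
])

```text
time: 13.52
tcp_pos: [0.5955, -0.2027, 0.0559]
tool_rot: [-1.148, 1.301, -1.3]
ft_force: [0.8, 0.6, -2.2]
finger_gap: 0.217
```

```bash
python3 meas.py w9.png; python3 - <<'E'
from h import *
f=dict(np.load('wrist.npz'));s=env.get_state();T=R.from_rotvec(s['tool_rot']).as_matrix()
im=f['image'];v,u=np.mgrid[:384,:512]
m=(im[...,1]>140)&(v>90)&(v<135)&(u>130)&(u<375)
for r in range(90,135):
    x=np.where(m[r])[0]; 
    if len(x)>40: 
        a=[((onz(f,k,r,.022)-s['tcp_pos'])@T)[[0,2]].round(4).tolist() for k in(x[0]-.5,x[-1]+.5)];print(r,x[0],x[-1],a, ((a[0][0]+a[1][0])/2))
t=grab('scene','s9.png')
cv2.imwrite('pics/s9c.png',cv2.resize(t['image'][130:230,160:290],None,fx=5,fy=5,interpolation=cv2.INTER_CUBIC))
E
```

```text
13.575 [ 0.59577727 -0.20285699  0.05632264] 0.21375886255798213 [ 0.22270527  0.2295169  -3.02587719] 
 [[-0.124  0.     0.992]
 [-0.992 -0.    -0.124]
 [ 0.    -1.     0.   ]]
plane y=a x+b z+c [ 0.00080782  0.00706817 -0.01864423] 18107
head top y at centre -0.018290822397995832 rect(x,z) ((-0.0007581859827041626, 0.04932810738682747), (0.042968060821294785, 0.07525051385164261), 89.89205169677734)
95 245 339 [[-0.0057, 0.0828], [0.048, 0.0828]] 0.021150000000000002
96 168 339 [[-0.0493, 0.0823], [0.0481, 0.0823]] -0.0005999999999999998
97 167 339 [[-0.0499, 0.0818], [0.0481, 0.0817]] -0.0009000000000000015
98 167 339 [[-0.0499, 0.0813], [0.0481, 0.0812]] -0.0009000000000000015
99 167 339 [[-0.05, 0.0807], [0.0482, 0.0807]] -0.0009000000000000015
100 167 339 [[-0.05, 0.0802], [0.0482, 0.0801]] -0.0009000000000000015
101 168 339 [[-0.0495, 0.0796], [0.0483, 0.0796]] -0.0005999999999999998
102 168 338 [[-0.0496, 0.0791], [0.0478, 0.0791]] -0.000899999999999998
103 168 338 [[-0.0496, 0.0786], [0.0478, 0.0785]] -0.000899999999999998
104 168 338 [[-0.0496, 0.078], [0.0479, 0.078]] -0.0
[... 1121 characters left out ...]
35, 0.0669]] 0.0002500000000000002
125 163 346 [[-0.0536, 0.0664], [0.0536, 0.0664]] 0.0
126 163 347 [[-0.0537, 0.0658], [0.0542, 0.0658]] 0.0002500000000000002
127 163 347 [[-0.0537, 0.0653], [0.0543, 0.0652]] 0.00030000000000000165
128 163 347 [[-0.0538, 0.0647], [0.0543, 0.0647]] 0.0002500000000000002
129 163 346 [[-0.0539, 0.0641], [0.0538, 0.0641]] -5.000000000000143e-05
130 163 346 [[-0.0539, 0.0636], [0.0539, 0.0635]] 0.0
131 163 346 [[-0.054, 0.063], [0.0539, 0.0629]] -4.999999999999796e-05
132 163 346 [[-0.054, 0.0624], [0.054, 0.0624]] 0.0
133 163 346 [[-0.0541, 0.0618], [0.054, 0.0618]] -5.000000000000143e-05
134 164 346 [[-0.0535, 0.0613], [0.0541, 0.0612]] 0.00030000000000000165
```

View pics/w9.png

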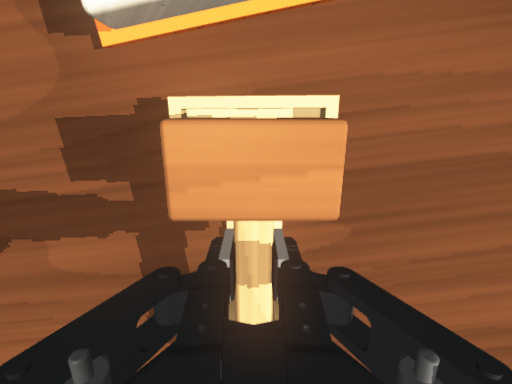

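View pics/s9c.png

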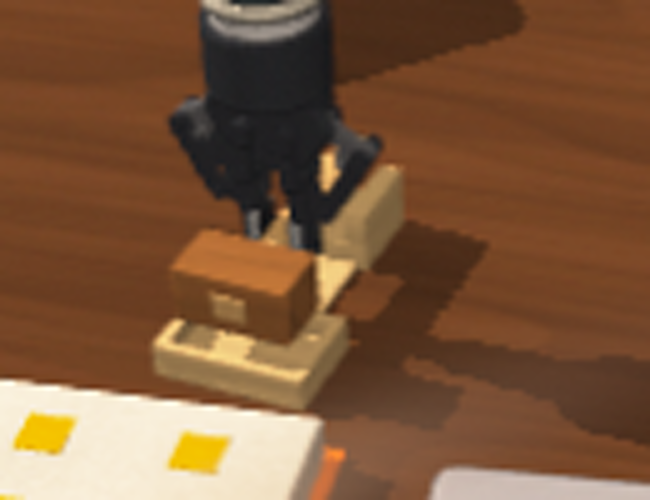

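>>> play_rows([
  {"ax":0,"ay":0,"az":0,"dx":0,"dy":0.006,"dz":0,"jaw":0.0},
  {"ax":0,"ay":0,"az":0,"dx":0,"dy":0.006,"dz":0,"jaw":0.0},
  {"ax":0,"ay":0,"az":0,"dx":0,"dy":0.005,"dz":0,"jaw":0.0},
  {"ax":0,"ay":0,"az":0,"dx":0,"dy":0.004,"dz":0,"jaw":0.0},
  {"ax":0,"ay":0,"az":0,"dx":0,"dy":0.002,"dz":0,"jaw":0.0},
  {"ax":0,"ay":0,"az":0,"dx":0,"dy":0,"dz":0,"jaw":0.0},
  {"ax":0,"ay":0,"az":0,"dx":0,"dy":0,"dz":0,"jaw":0.0},
])

```text
time: 14.5
tcp_pos: [0.5957, -0.2026, 0.0335]
tool_rot: [-1.148, 1.3, -1.3]
ft_force: [-0.6, -0.1, -2.5]
finger_gap: 0.218
```

```bash
python3 meas.py w10.png;python3 - <<'E'
from h import *
t=grab('scene','s10.png')
cv2.imwrite('pics/s10c.png',cv2.resize(t['image'][130:230,160:290],None,fx=5,fy=5,interpolation=cv2.INTER_CUBIC))
E
```

```text
14.55 [ 0.59573155 -0.20259919  0.03350447] 0.2202799154903567 [-0.79599726 -0.3017365  -3.42052758] 
 [[-0.124  0.     0.992]
 [-0.992 -0.    -0.124]
 [ 0.    -1.     0.   ]]
plane y=a x+b z+c [ 0.00062201  0.00583576 -0.01894287] 18107
head top y at centre -0.018651079140078432 rect(x,z) ((-0.0005911029875278473, 0.049547336995601654), (0.04299131780862808, 0.07531137019395828), 89.98047637939453)
```

View pics/w10.png

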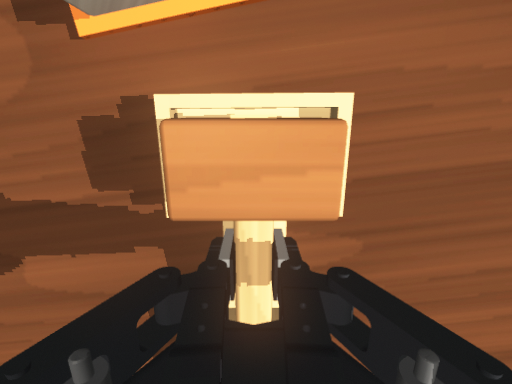

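View pics/s10c.png

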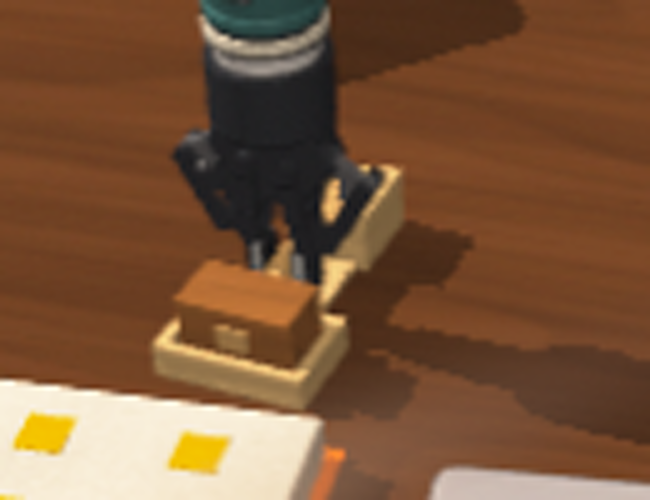

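>>> play_rows([
  {"ax":0,"ay":0,"az":0,"dx":0,"dy":0.002,"dz":0,"jaw":0.0},
  {"ax":0,"ay":0,"az":0,"dx":0,"dy":0.001,"dz":0,"jaw":0.0},
  {"ax":0,"ay":0,"az":0,"dx":0,"dy":0,"dz":0,"jaw":0.0},
])

```text
time: 14.98
tcp_pos: [0.5955, -0.2024, 0.0302]
tool_rot: [-1.148, 1.3, -1.3]
ft_force: [-0.5, 0.3, -1.8]
finger_gap: 0.214
```

>>> play_rows([
  {"ax":0,"ay":0,"az":0,"dx":0,"dy":0.001,"dz":0,"jaw":0.0},
  {"ax":0,"ay":0,"az":0,"dx":0,"dy":0,"dz":0,"jaw":0.0},
])

```text
time: 15.22
tcp_pos: [0.5956, -0.2026, 0.0296]
tool_rot: [-1.147, 1.3, -1.3]
ft_force: [-0.8, 0.4, 0.0]
finger_gap: 0.217
```

>>> play_rows([
  {"ax":0,"ay":0,"az":0,"dx":0,"dy":0.0005,"dz":0,"jaw":0.0},
  {"ax":0,"ay":0,"az":0,"dx":0,"dy":0,"dz":0,"jaw":0.0},
])

```text
time: 15.48
tcp_pos: [0.5956, -0.2025, 0.0295]
tool_rot: [-1.147, 1.3, -1.3]
ft_force: [-3.5, 1.3, 5.0]
finger_gap: 0.216
```

```bash
python3 meas.py w11.png
```

```text
15.525 [ 0.59557878 -0.20256606  0.02954146] 0.22052999473520712 [-1.99314714  0.72270592  4.55518081] 
 [[-0.124  0.     0.992]
 [-0.992  0.    -0.124]
 [-0.    -1.     0.   ]]
plane y=a x+b z+c [ 0.00042802  0.00100253 -0.01904056] 18272
head top y at centre -0.018990431324384924 rect(x,z) ((-0.0006383135914802551, 0.049346983432769775), (0.04339596629142761, 0.07543939352035522), 89.96855163574219)
```

View pics/w11.png

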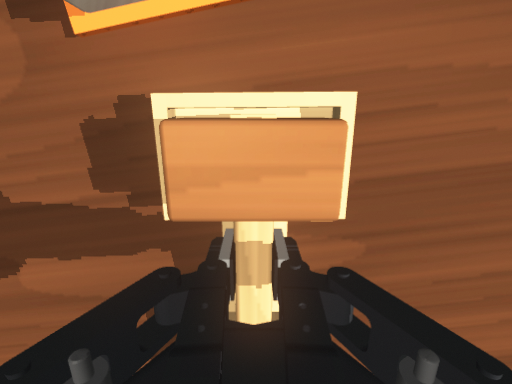

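>>> play_rows([
  {"ax":0,"ay":0,"az":0,"dx":0,"dy":0,"dz":0,"jaw":0.025},
  {"ax":0,"ay":0,"az":0,"dx":0,"dy":0,"dz":0,"jaw":0.04},
  {"ax":0,"ay":0,"az":0,"dx":0,"dy":0,"dz":0,"jaw":0.045},
  {"ax":0,"ay":0,"az":0,"dx":0,"dy":0,"dz":0,"jaw":0.045},
  {"ax":0,"ay":0,"az":0,"dx":0,"dy":-0.01,"dz":0,"jaw":0.045},
  {"ax":0,"ay":0,"az":0,"dx":0,"dy":-0.03,"dz":0,"jaw":0.045},
  {"ax":0,"ay":0,"az":0,"dx":0,"dy":-0.04,"dz":0,"jaw":0.045},
  {"ax":0,"ay":0,"az":0,"dx":0,"dy":-0.04,"dz":-0.03,"jaw":0.06},
  {"ax":0,"ay":0,"az":0,"dx":0,"dy":-0.03,"dz":-0.04,"jaw":0.06},
  {"ax":0,"ay":0,"az":0,"dx":0,"dy":0,"dz":0,"jaw":0.06},
])

```text
time: 16.77
tcp_pos: [0.5237, -0.1945, 0.1814]
tool_rot: [-1.144, 1.302, -1.303]
ft_force: [-0.1, 0.2, -0.3]
finger_gap: 0.699
```

```bash
python3 - <<'E'
from h import *
f=grab('wrist','w12.png');print(env.get_state()['tcp_pos'])
t=grab('scene','s12.png')
cv2.imwrite('pics/s12c.png',cv2.resize(t['image'][130:230,160:290],None,fx=5,fy=5,interpolation=cv2.INTER_CUBIC))
t=grab('top','t12.png')
E
```

```text
[ 0.52550751 -0.19402048  0.1803648 ]
```

View pics/w12.png

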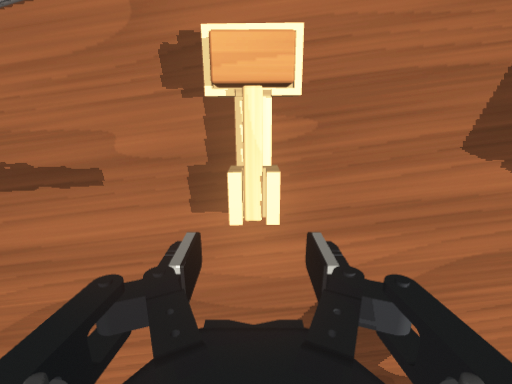

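View pics/s12c.png

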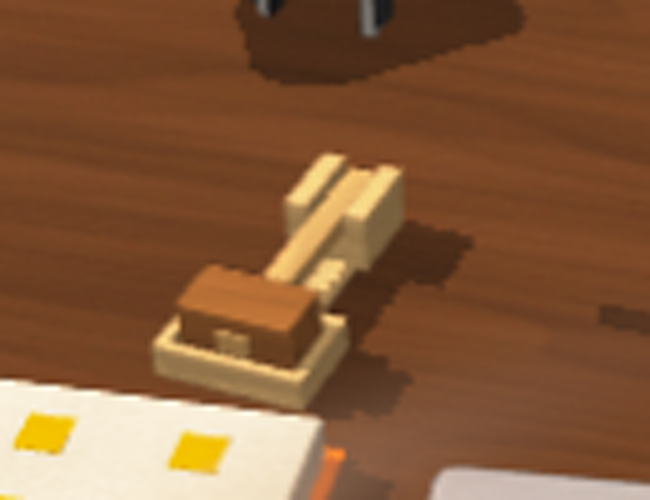

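View pics/t12.png

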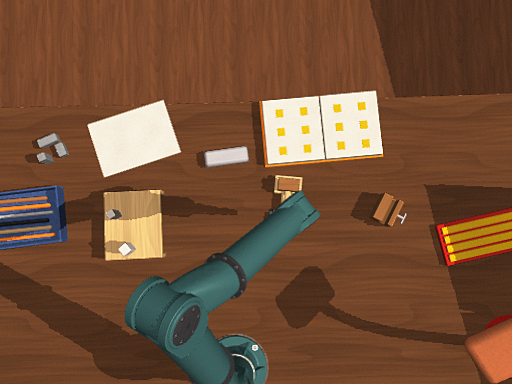

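```bash
python3 - <<'E'
from h import *
f=dict(np.load('wrist.npz'));w=cloud(f);v,u=np.mgrid[:384,:512]
z=w[...,2]
hm=(u>195)&(u<310)&(v<100)&(z>.04)&(z<.056)
wm=(u>195)&(u<310)&(v<100)&(z>.015)&(z<.03)&(f['image'][...,1]>140)
for n,m in('head',hm),('pocket',wm): 
    p=w[m];r=cv2.minAreaRect(p[:,:2].astype(np.float32));print(n,m.sum(),np.median(p[:,2]).round(4),r)
p=w[hm];A=np.c_[p[:,:2],np.ones(len(p))];print('slope',np.linalg.lstsq(A,p[:,2],rcond=None)[0][:2])
t=(u>244)&(u<262)&(v>175)&(v<225)&(z>.032)&(z<.04); print('tail',w[t][:,0].min(),w[t].mean(0))
for k in ((245,220),(262,220),(242,222),(265,222)): print(onz(f,*k,.036 if k[1]==220 else .04).round(4))
s=env.get_state();print(s['ft_force'],s['time'])
E
```

```text
head 4728 0.0485 ((0.6447590589523315, -0.20816831290721893), (0.0761813223361969, 0.04472538083791733), 82.8666763305664)
pocket 1941 0.0225 ((0.6460504531860352, -0.20862048864364624), (0.09750410169363022, 0.06468687206506729), 83.4013900756836)
slope [ 0.01433152 -0.00121075]
tail 0.48336344846834695 [ 0.51067407 -0.19171419  0.0365489 ]
[ 0.4867 -0.1798  0.036 ]
[ 0.4843 -0.1983  0.036 ]
[ 0.4864 -0.1766  0.04  ]
[ 0.4833 -0.2013  0.04  ]
[ 0.43944814  0.42878538 -0.72839802] 16.925
```

```bash
python3 - <<'E'
from h import *
env.finish_job()
E
```

```text
the job is handed in; nothing more can be done
```

The mallet is seated in its cradle, and I handed the job in at about 17 s of the 42 s allowed. The hand-in gave no verdict, so what follows rests on my own checks.

I gripped the end of the handle and drew the mallet about 180 mm out of the shelf. Then I gripped it again near the head, carried it over, and turned it about 97°. I lowered it until it touched the pocket floor, at about 5 N, then opened the fingers and backed away.

**Last checks, from the wrist camera:**
- **Head position:** the centre is about 1.4 mm from the middle of the pocket, against 7 mm allowed.
- **Head height:** about 28.5 mm, against 28 mm wanted.
- **Level:** the slope is about 0.014 rad, against 0.06 allowed.
- **Handle:** its end lies between the two cheeks. I judged this from the picture and did not work out its distance from its exact place.
- **Contact:** the gripper is clear of everything.
- **Bystanders:** in the last top view, the stones, case and carving bed look unmoved. I compared this by eye only.

**One disagreement:** with the mallet held over the cradle, two wrist views put the pocket about 1–2 mm apart along its length. The top camera also sat about 2 mm off the wrist camera sideways. I used the average of the two wrist views, and a third look just before lowering agreed with it.

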